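# Push a plaster casting mould down its drying lane

## Robot

A 7-joint arm with a two-finger parallel gripper is mounted at the origin on the work surface. World frame = base frame: x ahead of the robot, y to its left, z up, the work surface at z = 0. Lengths are in mm, angles in rad, forces in N, time in s.
With the tool pointing down it reaches from about 425 to 950 mm from the base axis. Payload 16.7 kg.
Tool frame: the origin (TCP) lies at the very end of the fingers, on their centre line; the grasp point (between the pads) lies 19 mm behind it; z points along the fingers, y is the line along which they close (so a half turn about z gives the same grasp; the last joint's range is limited). The gripper opens to 94 mm and grips with 3 to 60 N. Pads are 16 mm wide; open, the fingers measure 119 mm over their backs; the gripper's body (75 mm by 177 mm) begins 78 mm behind the grasp point.
Start: joints at [-1.282, 0.426, 0.074, 1.606, -0.034, 1.111, -0.067], TCP at [286.775, 611.011, 205.467] pointing down, gripper open.
Joint ranges: [-2.85, 2.85], [-0.5, 2.14], [-1.23, 1.37], [0.21, 2.46], [-1.02, 4.16], [0.16, 2.05], [-2.73, 2.73]. Speed limits (rad/s): [1.89, 1.89, 2.39, 2.39, 3.01, 3.01, 3.01].

## Interface

Orientations are given as a rotation vector (axis times angle).
In Python, from workcell import arm, vision gives the robot as it stands.
- The arm moves only by the tool jog_arm, never from a script. Its argument "increments" is a list of rows, each a list of 6 numbers: the shift along the tool's x, y, z each as a share of 1000 mm, from -1 to 1, then the turn, a rotation vector about the tool's x, y, z each as a share of 0.5 rad, from -1 to 1. In form: [[x, y, z, ax, ay, az], ...]. A call has 1 to 10 rows; each row is the pose to reach, as a shift and turn from the pose commanded when the call began, along the tool's axes at that moment; what a row does not reach only later rows make up. A row lasts 1/10 s, in which the tool goes at most 50 mm and 8.59 degrees, less where a joint would pass 70% of its speed; a pose out of reach is approached as far as the arm can. A call with a number of a shift or a turn outside -1 to 1 is refused whole. A call with a gripper value outside its range is refused whole. "grip" is the gripper's target within -1 to 1 (fully open at 1, half-way at 0, shut at -1), set as the call begins (left out, the last holds). The fingers move at their own pace and stop on an object; the grip force is fixed at half the most. Time passes only in rows, so rows that repeat a pose let the fingers close. It gives the time, the measured TCP pose, the force, the opening and the grip force at its end, in the units of the state.
- arm.get_obs(): the state, without advancing time (a new reading comes with each control period).
- vision.camera(name): name is "side" or "top"; returns (picture, depth): 384x512x3 uint8, red, green, blue; 384x512 float32, mm along the optical axis (not along the pixel's ray), 0 where there is no reading.
- vision.camera_params(name): a dict with "K" (3x3 intrinsics, pixels), "dist" ([k1, k2, p1, p2, k3] as OpenCV has them; the pictures are not rectified), "R" (3x3) and "t" (3): a world point X has camera coordinates R X + t. Camera axes: x right, y down, z forward; pixel columns grow to the right and rows downward; lengths in mm; the calibration is good to about 2 mm. A picture is of the moment at which its call begins. camera_params takes no time and is no camera call.
- arm.sign_off(): hands the job in; it is judged then, once.
The state is a dict: "time_s": time; "qpos": joint angles; "joint_velocities": joint speeds; "effort": joint torques, N m; "tool_pos": TCP position; "orientation": TCP orientation; "contact_force": force on the tool from outside, world axes, zero at the start; "wrist_torque": the same for the moment, N m; "grip_width": opening from 0.0 (shut) to 1.0 (fully open); "gripper_force": force on a finger pad.
Only numpy, scipy, OpenCV 4.12 (cv2) and the standard library are available. Lean on these libraries where they do the work, as an engineer would, in place of code of your own. Each camera call takes 0.05 s, during which the arm holds its last target. There are 200 camera calls.

## Task

The big plaster mould has been set down roughly in front of the empty lane of the drying deck. With the fingertips only, never gripping or lifting it, nudge it into line and push it gently down the middle of that lane until it stands square against the rubber buffers at the far end. Neither the mould nor the hand may touch either of that lane's rails (plaster chips on metal), and leave the small mould, the beaker, the mug and the brush where they are.

Things in the scene. Friction and masses are not known exactly. Their poses are not given: they have to be found in the camera images.
- mould: big plaster slip-casting mould: off-white block, two black rubber bands round it, round pouring hole on top; 96 wide (its x) x 110 long (its y) x 85 mm high, 0.55-0.9 kg, loose. Origin: centre of underside. Starts on the open part of the deck before the lane, up to 35 mm either side of its centreline, turned up to 0.3 rad; goes in with its y along the lane, the 96 mm side across it
- drying_deck: low slatted wooden deck fixed on the bench, x -215..+95, y -290..+220 mm, top 30 mm above the bench. Origin: bench level under the centreline of the wide empty lane, which runs along deck +y (to the robot's left, +-0.2 rad) between rail_mid and rail_far, 120 mm clear. No rails from y -290 to -70. A 105 mm lane with the small mould lies on the robot's side of rail_mid
- lane_mouth (a point): point on the deck's top surface, on the wide lane's centreline, level with the near ends of the rails (where the lane begins); same axes as the deck
- lane_end (a point): point on the deck's top surface, on the wide lane's centreline, under the faces of the unpressed rubber buffers, 255 mm from lane_mouth; the mould's leading face comes here, so its origin ends 55 mm before this point; same axes as the deck
- rail_far: aluminium box-section rail on the side of the wide lane away from the robot, 20 wide x 270 long x 30 high mm, standing on the deck (top 60 mm above the bench); origin: centre of its underside, 70 mm from the lane's centreline (inner face 60 mm from it); long axis y
- rail_mid: the same rail on the robot's side of the wide lane, between the two lanes; inner face 60 mm from the wide lane's centreline
- end_stop: steel angle 45 mm high across the far end of both lanes; rubber buffers 22 mm across stand 15 mm out from it, centred 22 mm above the deck, two for the wide lane 30 mm either side of its centreline. These yield about 1 mm per 3 N, up to 8 mm, and spring back. Origin: deck top, wide lane's centreline, at the angle's face 15 mm behind the buffer faces; axes as the deck
- small_mould: smaller plaster mould already standing in the narrow lane at its far end, 70 x 90 x 55 mm high, loose; leave it alone. Origin: centre of underside
- beaker: unglazed pinkish beaker, 68 mm across, 85 mm high, standing on the bench beyond the deck; leave it alone. Origin: centre of underside
- slip_mug: white mug, 80 mm across, 80 mm high, with a handle, on the bench beyond the deck; leave it alone. Origin: centre of underside
- glaze_brush: brush 200 mm long lying on the bench past the end of the deck; leave it alone. Origin: centre of underside, x along the brush
Not all that is in view belongs to the job. What is shaped like the mould but green is not meant.

How it is judged (in metres and radians):
On the way:
1. the mould has gone in between the rails, standing on the deck (y of mould in the frame of lane_mouth between 0.06 and 0.16 m and x of mould in the frame of lane_mouth between -0.013 and 0.013 m and z of mould in the frame of lane_mouth below 0.004 m), for 0.05 s.
At the end, for the whole second after the job is handed in: The mould stands still on the deck at the end of the wide lane, within 6 mm of the rubber buffers, within 12 mm of the lane's centreline (so clear of both rails), square to the lane within 0.09 rad, upright and released; the small mould, beaker, mug and brush are within 8 mm of where they were (y of mould in the frame of lane_end above -0.061 m and x of mould in the frame of lane_end between -0.012 and 0.012 m and angle between the y axis of mould and the y axis of drying_deck, either way round below 0.09 rad and z of mould in the frame of lane_end below 0.004 m and angle between mould's own z axis and vertical below 0.05 rad and linear speed of mould below 0.01 m/s and contact force between mould and the arm below 0.1 N and contact force between mould and the fingers below 0.1 N and distance of each of small_mould, beaker, slip_mug, glaze_brush from where it was at the start of the episode below 0.008 m); the robot touches nothing.
It fails at once if the mould, the hand or anything else touches one of the wide lane's two rails (contact force between any of rail_far, rail_mid and anything else above 0.3 N).
It fails at once if the mould is lifted more than 6 mm off the deck or tipped more than 0.1 rad (z of mould in the frame of lane_mouth above 0.006 m or angle between mould's own z axis and vertical above 0.1 rad).
It fails at once if the mould is shoved faster than 0.35 m/s (linear speed of mould above 0.35 m/s).
It fails at once if the mould is rammed against the end stop with more than 40 N (contact force between mould and end_stop above 40 N).
It fails at once if the small mould, the beaker, the mug or the brush is moved more than 8 mm (distance of any of small_mould, beaker, slip_mug, glaze_brush from where it was at the start of the episode above 0.008 m).
It also fails if it takes over 72 s, if anything falls off the work surface, if the arm or the gripper's body presses on something with over 40 N, if the wrist force passes 120 N, or if a joint passes its speed limit or range.

## Working session

There is one attempt and no reset: what is moved stays moved. The work goes in short steps, Python scripts to look and compute and a tool call to move; the robot and the scene stay as the last step left them, time stands still between calls to the robot, and variables do not carry over. Pictures are saved under pics/ and viewed, at most 10 in all, crops included, and the job is handed in when it is done.

Besides the shell and the picture viewer there is one more tool, called after "Request:" as name(argument=value, ...) on one line, values as JSON. jog_arm: Moves the arm, as the interface text tells. Shift numbers are shares of 1000 mm and turn numbers shares of 0.5 rad, none past 1 either way. Its arguments: {"type":"object","properties":{"increments":{"type":"array"},"grip":{"type":"number"}},"required":["increments"]}

```bash
mkdir -p pics; ls; python3 - <<'E'
from workcell import arm, vision
import cv2, numpy as np
for n in("top","side"):
    p,d=vision.camera(n); cv2.imwrite(f"pics/{n}0.png",p[:,:,::-1]); np.savez(f"{n}0.npz",p=p,d=d)
    c=vision.camera_params(n); print(n,c, -np.array(c["R"]).T@np.array(c["t"]))
print(arm.get_obs())
E
```

```text
pics
top {'K': array([[415.80721748,   0.        , 248.81626489],
       [  0.        , 415.80721748, 191.57855362],
       [  0.        ,   0.        ,   1.        ]]), 'dist': array([-0.131277,  0.      ,  0.      ,  0.      ,  0.      ]), 'R': array([[-0.01462596, -0.99986156, -0.00793376],
       [-0.98677481,  0.01571468, -0.16133356],
       [ 0.1614359 ,  0.00546918, -0.98686805]]), 't': array([ -46.91316377,  595.44636956, 1269.48726789])} [ 381.94451393  -63.20697106 1348.50970126]
side {'K': array([[390.23816513,   0.        , 251.57793224],
       [  0.        , 390.23816513, 195.93850965],
       [  0.        ,   0.        ,   1.        ]]), 'dist': array([-0.08886548,  0.        ,  0.        ,  0.        ,  0.        ]), 'R': array([[ 0.98654982, -0.16301553,  0.01205809],
       [-0.07645119, -0.52535741, -0.84744015],
       [ 0.14448071,  0.83512007, -0.53075399]]), 't': array([-572.54543768,   59.50759597, 1281.22765884])} [  384.28134136 -1132.04996807   737.34962293]
{'time_s': 0.1, 'qpos': array([-1.28149882,  0.42669549,  0.07384448,  1.60655504, -0.03409092,
        1.11080285, -0.06711821]), 'joint_velocities': array([-0.00086654, -0.00216658,  0.00030512, -0.00143539, -0.00215669,
        0.00096906, -0.00054001]), 'effort': array([ 9.61994170e-03, -9.37480187e+01,  3.67661230e+00, -4.55036759e+01,
       -4.86979634e-02,  1.70344004e-02,  8.90400406e-05]), 'tool_pos': array([286.62508403, 610.67099873, 204.82270928]), 'orientation': array([-6.83766490e-01, -3.06610257e+00,  1.86814927e-03]), 'contact_force': array([ 0.911058  ,  0.94922644, -0.14691351]), 'wrist_torque': array([0.03362109, 0.056892  , 0.0396604 ]), 'gripper_force': 0.0, 'grip_width': 1.0022838356468202}
```

View pics/top0.png

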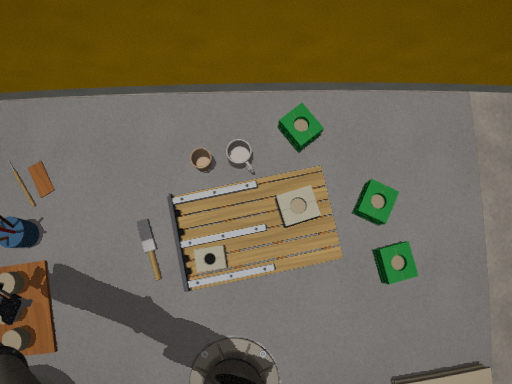

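View pics/side0.png

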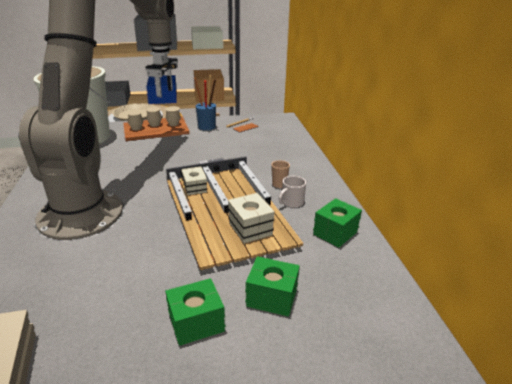

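```bash
cat > h.py <<'E'
from workcell import arm, vision
import cv2, numpy as np
def cast(n,px,z):
    "pixels of camera n -> world points on plane(s) z"
    c=vision.camera_params(n); R,t=np.array(c["R"]),np.array(c["t"])
    u=cv2.undistortPoints(np.float64(px).reshape(-1,1,2),c["K"],c["dist"])[:,0]
    d=np.c_[u,np.ones(len(u))]@R; o=-R.T@t
    return o+d*((z-o[2])/d[:,2])[:,None]
def cloud(n,d,m):
    "depth points under mask"
    v,u=np.nonzero(m&(d>0)); c=vision.camera_params(n); R,t=np.array(c["R"]),np.array(c["t"])
    q=cv2.undistortPoints(np.c_[u,v].astype(float).reshape(-1,1,2),c["K"],c["dist"])[:,0]
    return (np.c_[q,np.ones(len(q))]*d[v,u][:,None]-t)@R
E
python3 - <<'E'
from h import *
a=np.load("top0.npz"); p,d=a["p"],a["d"]
cv2.imwrite("pics/crop.png",cv2.resize(p[150:300,150:350,::-1],None,fx=4,fy=4,interpolation=cv2.INTER_CUBIC))
hsv=cv2.cvtColor(p,cv2.COLOR_RGB2HSV)
P=cloud("top",d,np.ones(d.shape,bool)).reshape(-1,3) if (d>0).all() else None
print((d==0).sum())
m=(hsv[...,1]<75)&(hsv[...,2]>125); m[:160]=0;m[295:]=0;m[:,:160]=0;m[:,345:]=0
nl,lab,st,ce=cv2.connectedComponentsWithStats(m.astype(np.uint8))
for i in range(1,nl):
    if st[i,4]>60:
        q=cloud("top",d,lab==i); r=cv2.minAreaRect(np.argwhere(lab==i)[:,::-1].astype(np.float32))
        print(i,st[i],ce[i].round(1),np.median(q,0).round(1),r)
E
```

```text
792
4 [173 161  38  29 355] [192.5 178. ] [645.9 129.1  -1. ] ((192.46507263183594, 179.73800659179688), (36.680641174316406, 26.774532318115234), 37.405357360839844)
5 [197 160  12   8  74] [202.1 162.9] [701.3  95.2   4.8] ((202.5, 163.5), (7.0, 11.0), 90.0)
8 [231 160  22  10  72] [243. 163.] [684.7 -42.5  67.5] ((242.4000244140625, 162.20001220703125), (22.360679626464844, 7.155416965484619), 26.56505012512207)
17 [308 160  27  10 102] [319.9 163.2] [ 6.957e+02 -2.934e+02 -5.000e-01] ((321.0, 164.5), (26.0, 9.0), 0.0)
37 [323 167  14  22  79] [328.9 178.2] [ 640.6 -322.7   -1. ] ((328.6414794921875, 178.7452850341797), (21.840328216552734, 9.61523723602295), 74.05460357666016)
102 [173 181  84  23 510] [214.  191.7] [593.9  53.5  59.3] ((214.0313720703125, 191.73487854003906), (6.179469585418701, 84.9255142211914), 78.31063079833984)
120 [ 276  185   45   41 1137] [298.  205.2] [ 540.7 -204.1  113.7] ((298.1500244140625, 204.9499969482422), (32.25522994995117, 36.366188049316406), 71.56504821777344)
144 [330 192  15  16  90] [337.1 201.2] [ 5.639e+02 -3.451e+02 -5.000e-01] ((337.4615173339844, 200.6923065185547), (14.422204971313477, 13.867505073547363), 56.3099365234375)
203 [181 224  85  24 549] [222.8 235.4] [457.4  25.8  59.4] ((222.76673889160156, 235.38758850097656), (6.503731727600098, 86.1113052368164), 78.15792083740234)
215 [160 232  15  30 192] [165.9 245.7] [428.  219.5  -0.9] ((167.0, 246.5), (29.0, 14.0), 90.0)
230 [194 245  32  29 591] [209.3 258.6] [384.9  67.1  84.1] ((209.14736938476562, 259.20806884765625), (24.785322189331055, 30.183353424072266), 81.25383758544922)
267 [188 263  86  25 613] [230.5 275.5] [332.6   5.3  59. ] ((230.79710388183594, 275.4111328125), (7.416377544403076, 86.88492584228516), 78.11134338378906)
356 [314 284  20  11  70] [323.5 289.7] [ 282.7 -291.7   -0. ] ((323.30767822265625, 289.5384521484375), (9.413575172424316, 19.611614227294922), 78.69007110595703)
```

View pics/crop.png

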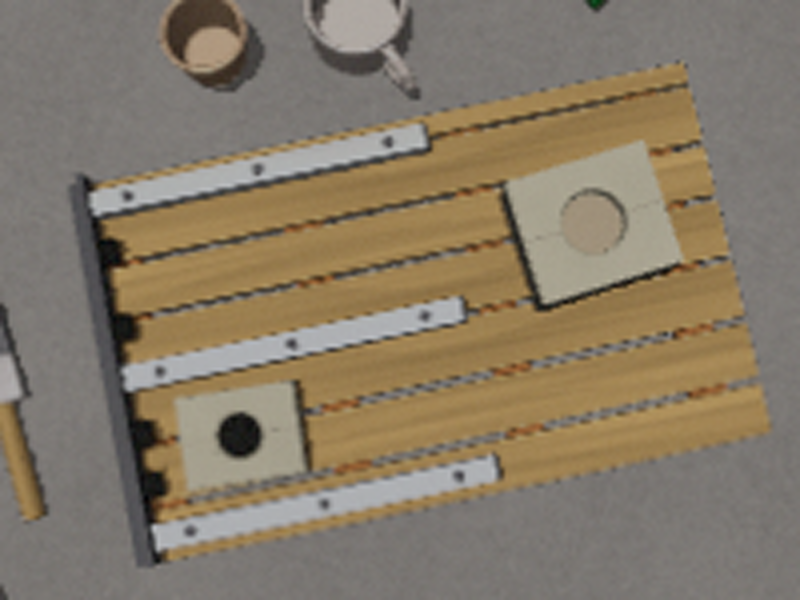

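```bash
cat >> h.py <<'E'
def comp(p,lo,hi,box,big=1):
    hsv=cv2.cvtColor(p,cv2.COLOR_RGB2HSV); m=cv2.inRange(hsv,lo,hi)
    k=np.zeros_like(m); x0,x1,y0,y1=box; k[y0:y1,x0:x1]=m[y0:y1,x0:x1]
    n,l,s,c=cv2.connectedComponentsWithStats(k); i=1+s[1:,4].argsort()[::-1][:big]
    return [l==j for j in i]
def rect(n,m,z):
    "world min-area rectangle of a mask's outer pixels at height z (pixel edges)"
    m4=cv2.resize(m.astype(np.uint8)*255,None,fx=4,fy=4,interpolation=cv2.INTER_LINEAR)
    c=max(cv2.findContours((m4>127).astype(np.uint8),cv2.RETR_EXTERNAL,cv2.CHAIN_APPROX_NONE)[0],key=len)[:,0]
    w=cast(n,(c+.5)/4-.5,z)[:,:2].astype(np.float32); (cx,cy),(a,b),g=cv2.minAreaRect(w)
    return np.array([cx,cy]),(a,b),np.deg2rad(g)
E
python3 - <<'E'
from h import *
p=np.load("top0.npz")["p"]
for nm,box,z in(("far",(160,262,176,208),60),("mid",(160,270,220,250),60),("near",(180,280,262,292),60),("mould",(268,326,180,230),115)):
    m=comp(p,(0,0,120),(180,75,255),box)[0]; print(nm,m.sum(),rect("top",m,z))
q=np.load("side0.npz"); print("side depth mould top")
E
```

```text
far 1267 (array([595.04168701,  66.25489044]), (323.7946472167969, 101.83980560302734), np.float64(1.5535974993171104))
mid 552 (array([456.6618042 ,  26.98294067]), (22.912471771240234, 269.9263000488281), np.float64(0.19339900803290647))
near 802 (array([314.92825317,  -6.75741577]), (277.614990234375, 59.76510238647461), np.float64(1.559064969035043))
mould 1146 (array([ 540.77392578, -203.59536743]), (98.1805419921875, 112.72737121582031), np.float64(0.28699625395217526))
side depth mould top
```

```bash
python3 - <<'E'
from h import *
p=np.load("top0.npz")["p"]
for v in (140,160,175):
  for nm,box,z in(("far",(160,262,176,208),60),("mid",(160,270,220,250),60),("near",(180,280,262,292),60),("mould",(268,326,180,230),115)):
    m=comp(p,(0,0,v),(180,75,255),box)[0]; c,s,g=rect("top",m,z);print(v,nm,m.sum(),c.round(1),np.round(s,1),round(g,4))
E
```

```text
140 far 495 [594.2  53.4] [ 22.  267.5] 0.1914
140 mid 526 [456.8  26.9] [ 22.2 268.5] 0.1931
140 near 587 [333.9   3. ] [ 24.9 267.3] 0.1952
140 mould 1110 [ 541.3 -203.5] [ 97.1 112.6] 0.287
160 far 469 [594.1  54. ] [ 21.5 266.1] 0.1921
160 mid 484 [456.6  26.4] [ 21.3 266.1] 0.1922
160 near 503 [333.8   3.3] [ 24.4 266.7] 0.1931
160 mould 876 [ 541.7 -204. ] [ 96.9 111.1] 0.2834
175 far 272 [589.9  69.9] [ 18.4 233.4] 0.1907
175 mid 406 [456.3  26.2] [ 19.7 265.1] 0.1932
175 near 150 [323.3  55.9] [17.2 96.6] 0.1992Traceback (most recent call last):
  File "<stdin>", line 5, in <module>
IndexError: list index out of range
```

```bash
cat >> h.py <<'E'
from scipy.spatial.transform import Rotation as Ro
YAW=.193; M0=np.array([551.3,-92.3,0]); L=Ro.from_euler('z',YAW)
def lane(w): return L.inv().apply(np.asarray(w)-M0)
def plan(x,y,z,head):
    "row to TCP at lane x,y, world z, tool y heading `head` in lane axes, tool down"
    o=arm.get_obs(); R=Ro.from_rotvec(o["orientation"]); T=M0+L.apply([x,y,0])+[0,0,z]
    a=YAW+head; Rt=Ro.from_matrix(np.c_[[-np.sin(a),np.cos(a),0],[np.cos(a),np.sin(a),0],[0,0,-1]])
    print("now lane",lane(o["tool_pos"]).round(1),"q",o["qpos"].round(2),"t",round(o["time_s"],1))
    print("row",(R.inv().apply(T-o["tool_pos"])/1000).round(4),((R.inv()*Rt).as_rotvec()/.5).round(3))
def mould(name=None):
    p,d=vision.camera("top")
    if name: cv2.imwrite(f"pics/{name}.png",cv2.resize(p[150:300,150:350,::-1],None,fx=4,fy=4,interpolation=cv2.INTER_CUBIC))
    for v in(140,160):
        m=comp(p,(10,8,v),(45,75,255),(175,330,175,245))[0]; c,s,g=rect("top",m,115)
        if s[0]>s[1]: g-=np.pi/2
        print(v,m.sum(),"mould lane",lane([*c,0])[:2].round(1),np.round(s,1),"yaw",round((g-YAW+.78)%(np.pi/2)-.78,3))
E
python3 - <<'E'
from h import *
mould()
plan(-60,120,205,np.pi/2)
plan(-112,-107,205,np.pi/2)
E
```

```text
140 1107 mould lane [ -31.1 -107.1] [ 97.2 112.5] yaw 0.092
160 866 mould lane [ -30.8 -108. ] [ 97.  110.6] yaw 0.089
now lane [-124.9  740.7  204.9] q [-1.28  0.43  0.07  1.61 -0.03  1.11 -0.07] t 0.1
row [-4.190e-01 -4.626e-01  4.000e-04] [-0.002 -0.    -1.264]
now lane [-124.9  740.7  204.9] q [-1.28  0.43  0.07  1.61 -0.03  1.11 -0.07] t 0.1
row [-0.5111 -0.6765  0.0007] [-0.002 -0.    -1.264]
```

Request:
jog_arm(increments=[[-0.08,-0.09,-0.02,0,0,-0.2],[-0.42,-0.46,-0.02,0,0,-1],[-0.42,-0.46,-0.02,0,0,-1],[-0.42,-0.46,-0.02,0,0,-1],[-0.42,-0.46,-0.02,0,0,-1],[-0.42,-0.46,-0.02,0,0,-1],[-0.42,-0.46,-0.02,0,0,-1],[-0.42,-0.46,-0.02,0,0,-1],[-0.42,-0.46,-0.02,0,0,-1],[-0.42,-0.46,-0.02,0,0,-1]], grip=0.2)

```text
time_s: 1.15
tool_pos: [434.8, 132.1, 223.1]
orientation: [-0.096, 3.14, 0.001]
contact_force: [0.7, 1.2, 0.1]
grip_width: 0.603
gripper_force: 0.0
```

```bash
python3 -c "
from h import *
plan(-115,-107,205,np.pi/2)"
```

```text
now lane [-71.3 242.6 223.1] q [-0.69  0.03  0.27  2.07 -0.01  1.04  1.21] t 1.1
row [-0.0026 -0.3523  0.018 ] [ 0.001  0.001 -0.264]
```

Request:
jog_arm(increments=[[0,-0.05,0.018,0,0,-0.264],[0,-0.35,0.018,0,0,-0.264],[0,-0.35,0.018,0,0,-0.264],[0,-0.35,0.018,0,0,-0.264],[0,-0.35,0.018,0,0,-0.264],[0,-0.35,0.018,0,0,-0.264],[0,-0.35,0.018,0,0,-0.264],[0,-0.35,0.018,0,0,-0.264],[0,-0.35,0.018,0,0,-0.264],[0,-0.35,0.018,0,0,-0.264]])

```text
time_s: 2.15
tool_pos: [456.0, -214.0, 204.7]
orientation: [0.304, -3.126, -0.001]
contact_force: [-0.5, 0.6, -0.3]
grip_width: 0.601
gripper_force: 0.0
```

```bash
python3 -c "
from h import *
plan(-115,-107,65,np.pi/2)
mould('a')"
```

```text
now lane [-116.8 -101.2  204.7] q [-0.24  0.16  0.62  2.01 -0.11  1.01  2.2 ] t 2.1
row [-0.0019 -0.0059  0.1397] [ 0.001 -0.001  0.002]
140 687 mould lane [ -27.4 -106.9] [ 89.7 112.6] yaw 0.094
160 630 mould lane [ -27.2 -107.6] [ 89.2 111.8] yaw 0.102
```

View pics/a.png

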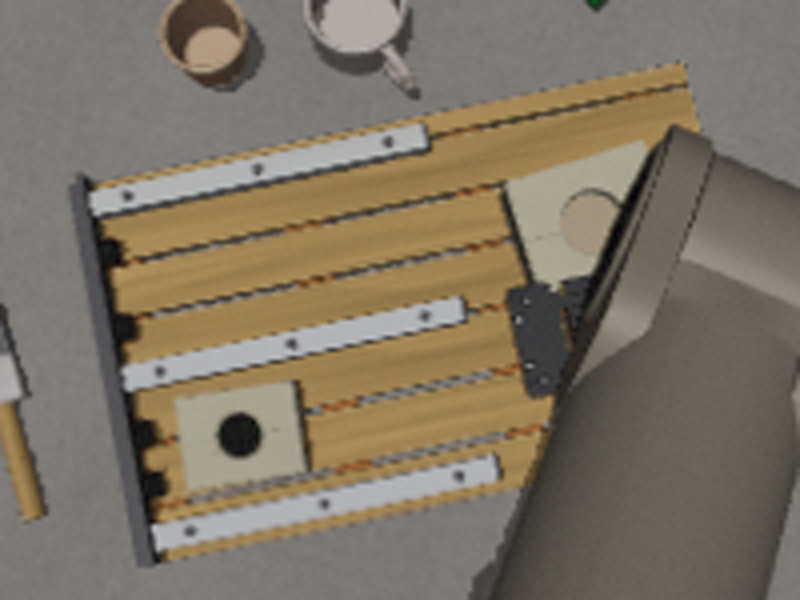

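Request:
jog_arm(increments=[[-0.002,-0.006,0.045,0,0,0],[-0.002,-0.006,0.09,0,0,0],[-0.002,-0.006,0.125,0,0,0],[-0.002,-0.006,0.14,0,0,0],[-0.002,-0.006,0.14,0,0,0],[-0.01,-0.006,0.14,0,0,0],[-0.015,-0.006,0.14,0,0,0],[-0.018,-0.006,0.14,0,0,0],[-0.02,-0.006,0.14,0,0,0],[-0.02,-0.006,0.14,0,0,0]])

```text
time_s: 3.2
tool_pos: [477.4, -217.1, 65.4]
orientation: [-0.303, 3.126, -0.0]
contact_force: [-0.1, -0.6, -0.2]
grip_width: 0.601
gripper_force: 0.0
```

```bash
python3 -c "
from h import *
plan(-58,-107,65,np.pi/2)"
```

```text
now lane [ -96.5 -108.3   65.4] q [-0.13  0.41  0.54  2.09 -0.31  0.72  2.37] t 3.2
row [-0.0385  0.0013  0.0004] [-0.001  0.001  0.001]
```

Request:
jog_arm(increments=[[-0.003,0.001,0,0,0,0],[-0.006,0.001,0,0,0,0],[-0.009,0.001,0,0,0,0],[-0.013,0.001,0,0,0,0],[-0.017,0.001,0,0,0,0],[-0.021,0.001,0,0,0,0],[-0.025,0.001,0,0,0,0],[-0.029,0.001,0,0,0,0],[-0.033,0.001,0,0,0,0],[-0.036,0.001,0,0,0,0]])

```text
time_s: 4.2
tool_pos: [510.9, -209.4, 64.6]
orientation: [0.302, -3.125, -0.001]
contact_force: [-7.3, -1.8, 2.4]
grip_width: 0.598
gripper_force: 3.5
```

```bash
python3 -c "
from h import *
plan(-58,-107,65,np.pi/2)
mould()"
```

```text
now lane [ -62.1 -107.2   64.6] q [-0.15  0.45  0.53  2.03 -0.33  0.75  2.34] t 4.2
row [-0.0041  0.0002 -0.0004] [ 0.002 -0.004 -0.001]
140 252 mould lane [  8.4 -88.4] [68.6 65.6] yaw -0.002
160 240 mould lane [ 22.5 -73.1] [48.8 91.4] yaw -0.73
```

Request:
jog_arm(increments=[[-0.003,0,0,0,0,0],[-0.005,0,0,0,0,0],[-0.005,0,0,0,0,0],[0.02,0,0,0,0,0],[0.05,0,-0.01,0,0,0],[0.05,0,-0.06,0,0,0],[0.05,-0.04,-0.11,0,0,0.2],[0.04,-0.08,-0.15,0,0,0.5],[0.03,-0.12,-0.15,0,0,0.8],[0.02,-0.16,-0.15,0,0,1]])

```text
time_s: 5.25
tool_pos: [525.1, -371.6, 217.8]
orientation: [0.486, 3.099, -0.0]
contact_force: [0.1, 0.2, 1.0]
grip_width: 0.603
gripper_force: 0.0
```

```bash
python3 -c "
from h import *
plan(0,-250,205,0)
mould('b')"
```

```text
now lane [ -79.3 -269.1  217.8] q [-0.03  0.44  0.75  1.7  -0.33  1.12  2.07] t 5.2
row [-0.0601  0.055   0.0131] [0.006 0.007 2.134]
140 1114 mould lane [  -1.7 -111.3] [ 99.  113.3] yaw -0.002
160 1071 mould lane [  -1.7 -111.8] [ 99.  112.3] yaw -0.002
```

View pics/b.png

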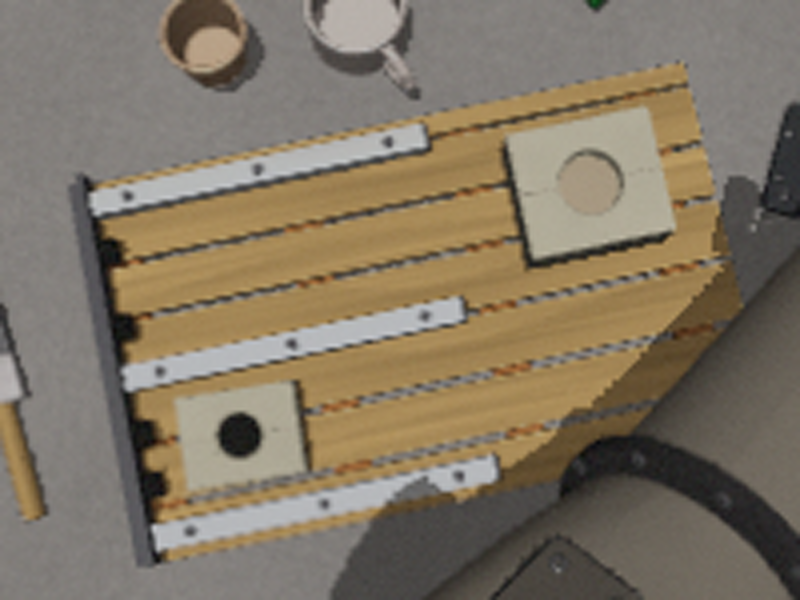

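Request:
jog_arm(increments=[[-0.02,0.018,0.004,0,0,0.25],[-0.04,0.036,0.008,0,0,0.5],[-0.06,0.055,0.013,0,0,0.75],[-0.06,0.055,0.013,0,0,1],[-0.06,0.055,0.013,0,0,1],[-0.06,0.055,0.013,0,0,1]])

```text
time_s: 5.9
tool_pos: [596.4, -336.2, 201.9]
orientation: [-1.228, -2.891, 0.001]
contact_force: [-0.1, -0.6, 0.9]
grip_width: 0.6
gripper_force: 0.0
```

```bash
python3 -c "
from h import *
plan(-1,-210,66,0)"
```

```text
now lane [  -2.5 -248.   201.9] q [-0.14  0.57  0.83  1.62 -0.45  1.16  1.56] t 5.9
row [0.0311 0.022  0.1358] [-0.002  0.     1.148]
```

Request:
jog_arm(increments=[[0,0,0,0,0,0.3],[0,0,0,0,0,0.6],[0,0,0,0,0,0.9],[0,0,0,0,0,1],[0,0,0,0,0,1]])

```text
time_s: 6.4
tool_pos: [596.4, -336.3, 202.2]
orientation: [1.908, 2.496, 0.0]
contact_force: [0.2, 0.5, -0.3]
grip_width: 0.598
gripper_force: 0.0
```

```bash
python3 -c "
from h import *
plan(-1,-205,66,0)"
```

```text
now lane [  -2.6 -248.1  202.2] q [-0.21  0.62  0.96  1.62 -0.54  1.19  1.14] t 6.4
row [0.0429 0.0047 0.1362] [0.    0.    0.144]
```

Request:
jog_arm(increments=[[0,0,0.04,0,0,0.144],[0,0.005,0.08,0,0,0.144],[0,0.005,0.12,0,0,0.144],[0.005,0.005,0.136,0,0,0.144],[0.02,0.005,0.136,0,0,0.144],[0.035,0.005,0.136,0,0,0.144],[0.043,0.005,0.136,0,0,0.144],[0.043,0.005,0.136,0,0,0.144]])

```text
time_s: 7.2
tool_pos: [591.4, -291.2, 67.5]
orientation: [1.995, 2.425, 0.003]
contact_force: [-0.6, 0.6, 0.2]
grip_width: 0.602
gripper_force: 0.0
```

```bash
python3 -c "
from h import *
plan(-1,-180,66,0)
plan(-1,-130,66,0)"
```

```text
now lane [   1.3 -202.9   67.5] q [-0.23  0.72  0.87  1.79 -0.67  0.95  1.12] t 7.2
row [ 0.0229 -0.0022  0.0015] [ 0.004 -0.     0.003]
now lane [   1.3 -202.9   67.5] q [-0.23  0.72  0.87  1.79 -0.67  0.95  1.12] t 7.2
row [ 0.0729 -0.0022  0.0015] [ 0.004 -0.     0.003]
```

Request:
jog_arm(increments=[[0.01,-0.002,0.001,0,0,0.003],[0.018,-0.002,0.001,0,0,0.003],[0.023,-0.002,0.001,0,0,0.003],[0.026,-0.002,0.001,0,0,0.003],[0.029,-0.002,0.001,0,0,0.003],[0.033,-0.002,0.001,0,0,0.003],[0.038,-0.002,0.001,0,0,0.003],[0.043,-0.002,0.001,0,0,0.003],[0.048,-0.002,0.001,0,0,0.003],[0.053,-0.002,0.001,0,0,0.003]])

```text
time_s: 8.2
tool_pos: [578.4, -242.5, 65.2]
orientation: [2.0, 2.42, -0.002]
contact_force: [0.8, -5.7, -1.7]
grip_width: 0.601
gripper_force: 2.7
```

```bash
python3 -c "
from h import *
plan(-1,-100,66,0)
mould('c')"
```

```text
now lane [  -2.2 -152.6   65.2] q [-0.33  0.69  0.89  1.87 -0.67  0.91  1.07] t 8.2
row [ 0.0526  0.001  -0.0009] [ 0.     0.004 -0.007]
140 11 mould lane [ 81.7 148.3] [18.5 13.3] yaw -0.778
160 3 mould lane [ 68.9 207. ] [8.4 2.3] yaw -0.209
```

View pics/c.png

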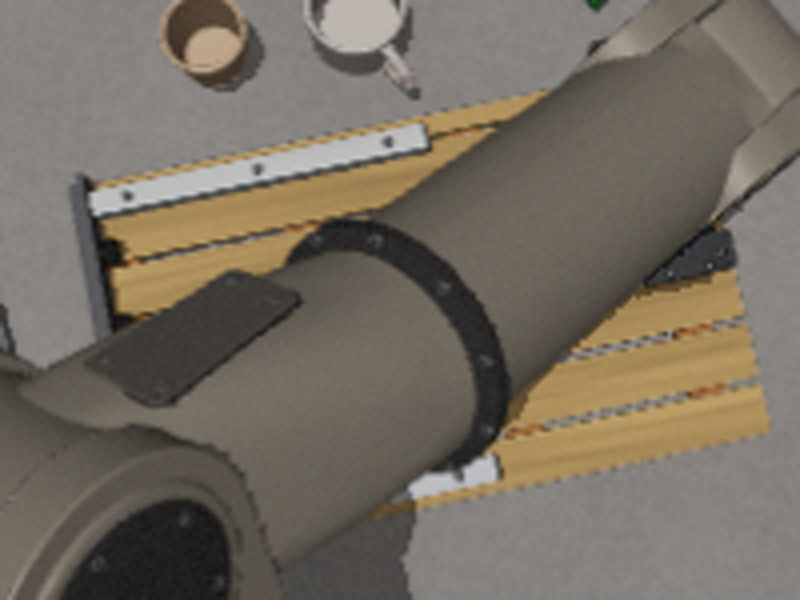

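Request:
jog_arm(increments=[[0.005,0,0,0,0,0],[0.01,0,0,0,0,0],[0.015,0,0,0,0,0],[0.019,0,0,0,0,0],[0.019,0,0,0,0,0],[-0.02,0,0,0,0,0],[-0.07,0,-0.02,0,0,0],[-0.11,0,-0.07,0,0,-0.2],[-0.14,-0.03,-0.12,0,0,-0.5],[-0.16,-0.07,-0.15,0,0,-0.8]])

```text
time_s: 9.25
tool_pos: [558.0, -395.2, 194.8]
orientation: [1.469, 2.777, -0.002]
contact_force: [1.0, -0.9, -0.9]
grip_width: 0.604
gripper_force: 0.0
```

```bash
python3 -c "
from h import *
plan(-1,-200,66,0)
mould('d')
p,d=vision.camera('side');cv2.imwrite('pics/ds.png',p[:,:,::-1])"
```

```text
now lane [ -51.5 -298.6  194.8] q [-0.06  0.59  0.86  1.63 -0.48  1.15  1.52] t 9.2
row [0.0708 0.0854 0.1287] [-0.001  0.002  0.809]
140 1121 mould lane [ -1.1 -70.7] [ 98.5 116.5] yaw -0.018
160 1071 mould lane [ -0.8 -69.2] [ 97.4 111.6] yaw -0.009
```

View pics/d.png

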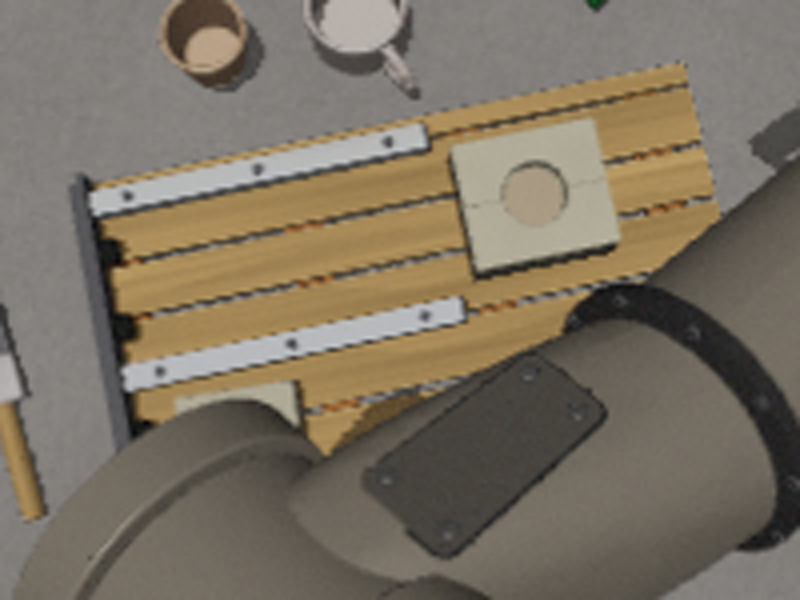

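Request:
jog_arm(increments=[[0.01,0.02,0,0,0,0.3],[0.02,0.05,0,0,0,0.6],[0.04,0.085,0.02,0,0,0.81],[0.05,0.085,0.06,0,0,0.81],[0.06,0.085,0.1,0,0,0.81],[0.07,0.085,0.129,0,0,0.81],[0.07,0.085,0.129,0,0,0.81],[0.07,0.085,0.129,0,0,0.81]])

```text
time_s: 10.15
tool_pos: [589.2, -288.8, 65.0]
orientation: [-2.007, -2.417, 0.001]
contact_force: [0.6, -0.1, 0.2]
grip_width: 0.603
gripper_force: 0.0
```

```bash
python3 -c "
from h import *
plan(-1,-140,66,0)"
```

```text
now lane [  -0.5 -200.1   65. ] q [-0.23  0.72  0.87  1.8  -0.67  0.95  1.11] t 10.2
row [ 0.0601 -0.001  -0.0011] [-0.001  0.    -0.016]
```

Request:
jog_arm(increments=[[0.02,-0.001,-0.001,0,0,-0.016],[0.04,-0.001,-0.001,0,0,-0.016],[0.053,-0.001,-0.001,0,0,-0.016],[0.06,-0.001,-0.001,0,0,-0.016],[0.064,-0.001,-0.001,0,0,-0.016],[0.067,-0.001,-0.001,0,0,-0.016],[0.07,-0.001,-0.001,0,0,-0.016],[0.074,-0.001,-0.001,0,0,-0.016],[0.079,-0.001,-0.001,0,0,-0.016],[0.084,-0.001,-0.001,0,0,-0.016]])

```text
time_s: 11.15
tool_pos: [572.9, -208.0, 65.9]
orientation: [1.997, 2.422, -0.002]
contact_force: [0.8, -7.6, 2.2]
grip_width: 0.597
gripper_force: 3.5
```

```bash
python3 -c "
from h import *
plan(-1,-60,66,0)"
```

```text
now lane [  -1.  -117.7   65.9] q [-0.4   0.66  0.89  1.91 -0.66  0.89  1.02] t 11.2
row [ 0.0577 -0.0001 -0.0003] [ 0.001  0.005 -0.003]
```

Request:
jog_arm(increments=[[0.005,0,0,0,0,0],[0.01,0,0,0,0,0],[0.016,0,0,0,0,0],[0.022,0,0,0,0,0],[0.028,0,0,0,0,0],[0.034,0,0,0,0,0],[0.04,0,0,0,0,0],[0.046,0,0,0,0,0],[0.052,0,0,0,0,0],[0.058,0,0,0,0,0]])

```text
time_s: 12.15
tool_pos: [561.8, -150.9, 65.8]
orientation: [1.997, 2.422, -0.001]
contact_force: [1.1, -7.6, 1.9]
grip_width: 0.601
gripper_force: 3.5
```

```bash
python3 -c "
from h import *
plan(-1,-60,66,0)
p,d=vision.camera('side');cv2.imwrite('pics/e.png',cv2.resize(p[140:280,140:320,::-1],None,fx=4,fy=4,interpolation=cv2.INTER_CUBIC))"
```

```text
now lane [ -0.9 -59.5  65.8] q [-0.52  0.62  0.92  1.97 -0.65  0.87  0.94] t 12.2
row [-0.0005 -0.0001 -0.0002] [ 0.002  0.005 -0.003]
```

View pics/e.png

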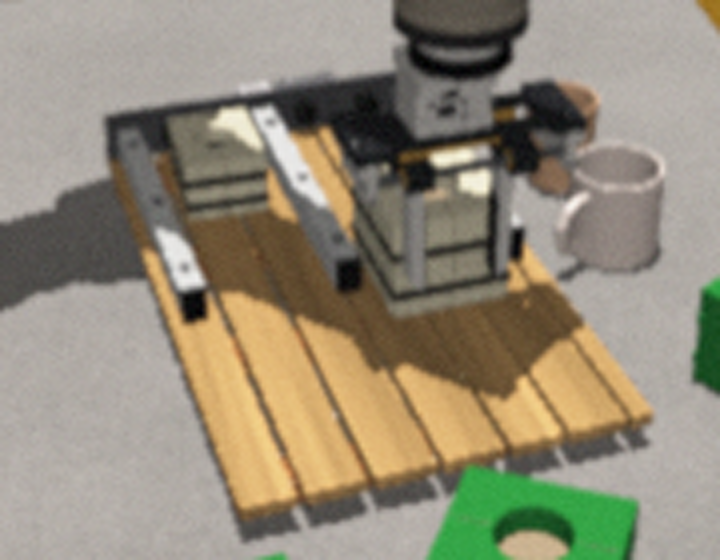

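Request:
jog_arm(increments=[[0.006,0,0,0,0,0],[0.012,0,0,0,0,0],[0.018,0,0,0,0,0],[0.024,0,0,0,0,0],[0.03,0,0,0,0,0],[0.036,0,0,0,0,0],[0.042,0,0,0,0,0],[0.048,0,0,0,0,0],[0.054,0,0,0,0,0],[0.06,0,0,0,0,0]])

```text
time_s: 13.2
tool_pos: [550.4, -91.9, 65.8]
orientation: [1.997, 2.422, -0.001]
contact_force: [1.6, -6.4, 1.1]
grip_width: 0.6
gripper_force: 3.5
```

Request:
jog_arm(increments=[[0,0,0,0,0,0],[-0.02,0,0,0,0,0],[-0.06,0,-0.01,0,0,0],[-0.1,0,-0.05,0,0,0],[-0.14,0,-0.1,0,0,-0.2],[-0.18,-0.03,-0.14,0,0,-0.4],[-0.22,-0.05,-0.14,0,0,-0.6],[-0.25,-0.07,-0.14,0,0,-0.8]])

```text
time_s: 14.0
tool_pos: [532.2, -343.9, 206.5]
orientation: [1.467, 2.775, 0.001]
contact_force: [0.7, 0.1, 0.1]
grip_width: 0.601
gripper_force: 0.0
```

```bash
python3 -c "
from h import *
plan(-1,-70,66,0)
mould('f')"
```

```text
now lane [ -67.  -243.3  206.5] q [-0.19  0.49  0.92  1.74 -0.43  1.12  1.46] t 14.0
row [0.1334 0.1288 0.1404] [0.004 0.003 0.811]
140 1140 mould lane [-1.3 65.7] [ 97.7 112.3] yaw -0.002
160 1076 mould lane [-1.2 66.5] [ 96.7 110.8] yaw -0.002
```

View pics/f.png

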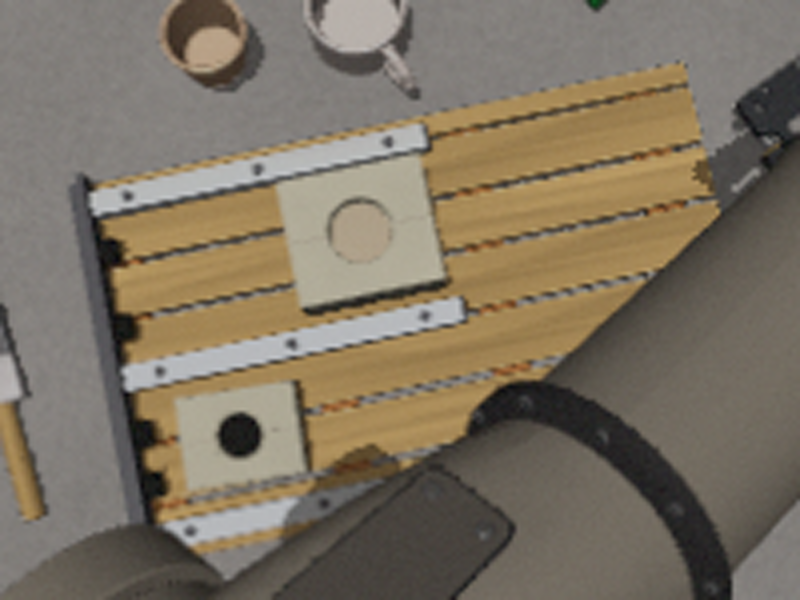

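Request:
jog_arm(increments=[[0.03,0.03,0,0,0,0.25],[0.06,0.07,0,0,0,0.5],[0.09,0.11,0,0,0,0.75],[0.12,0.129,0.01,0,0,0.811],[0.133,0.129,0.05,0,0,0.811],[0.133,0.129,0.09,0,0,0.811],[0.133,0.129,0.12,0,0,0.811],[0.133,0.129,0.136,0,0,0.811],[0.133,0.129,0.136,0,0,0.811]])

```text
time_s: 14.95
tool_pos: [563.5, -159.7, 67.0]
orientation: [-2.003, -2.417, 0.003]
contact_force: [-0.1, -0.6, 0.5]
grip_width: 0.602
gripper_force: 0.0
```

```bash
python3 -c "
from h import *
plan(-1,3,69,0)"
```

```text
now lane [ -1.  -68.5  67. ] q [-0.49  0.62  0.9   1.96 -0.64  0.87  0.94] t 14.9
row [ 0.0715 -0.0004 -0.002 ] [-0.006 -0.001 -0.012]
```

Request:
jog_arm(increments=[[0.02,0,-0.002,0,0,-0.012],[0.04,0,-0.002,0,0,-0.012],[0.055,0,-0.002,0,0,-0.012],[0.063,0,-0.002,0,0,-0.012],[0.067,0,-0.002,0,0,-0.012],[0.07,0,-0.002,0,0,-0.012],[0.073,0,-0.002,0,0,-0.012],[0.077,0,-0.002,0,0,-0.012],[0.082,0,-0.002,0,0,-0.012],[0.087,0,-0.002,0,0,-0.012]])

```text
time_s: 15.95
tool_pos: [548.8, -76.2, 71.0]
orientation: [1.997, 2.422, -0.001]
contact_force: [1.3, -8.1, 2.5]
grip_width: 0.603
gripper_force: 4.0
```

Request:
jog_arm(increments=[[0.006,0,0,0,0,0],[0.012,0,0,0,0,0],[0.018,0,0,0,0,0],[0.024,0,0,0,0,0],[0.03,0,0,0,0,0],[0.036,0,0,0,0,0],[0.042,0,0,0,0,0],[0.048,0,0,0,0,0],[0.054,0,0,0,0,0],[0.06,0,0,0,0,0]])

```text
time_s: 16.95
tool_pos: [537.4, -17.2, 71.0]
orientation: [1.997, 2.422, -0.001]
contact_force: [1.8, -8.9, 3.2]
grip_width: 0.599
gripper_force: 4.2
```

```bash
python3 -c "
from h import *
plan(-1,137,67,0)"
```

```text
now lane [ 0.7 76.4 71. ] q [-0.82  0.56  0.96  2.07 -0.63  0.83  0.71] t 16.9
row [ 0.0607 -0.0018  0.0039] [ 0.003  0.005 -0.002]
```

Request:
jog_arm(increments=[[0.006,0,0,0,0,0],[0.012,-0.001,0,0,0,0],[0.018,-0.001,0,0,0,0],[0.024,-0.001,0,0,0,0],[0.03,-0.002,0,0,0,0],[0.036,-0.002,0,0,0,0],[0.042,-0.002,0,0,0,0],[0.047,-0.002,0,0,0,0],[0.05,-0.002,0,0,0,0],[0.053,-0.002,0,0,0,0]])

```text
time_s: 17.95
tool_pos: [525.3, 34.4, 71.0]
orientation: [1.997, 2.422, -0.001]
contact_force: [2.4, -9.4, 5.1]
grip_width: 0.598
gripper_force: 4.5
```

```bash
python3 -c "
from h import *
plan(-1,137,70,0)"
```

```text
now lane [ -1.2 129.3  71. ] q [-0.94  0.55  0.97  2.1  -0.63  0.82  0.61] t 17.9
row [0.0077 0.0002 0.001 ] [ 0.003  0.004 -0.002]
```

Request:
jog_arm(increments=[[0.002,0,0,0,0,0],[0.004,0,0,0,0,0],[0.005,0,0,0,0,0],[0.006,0,0,0,0,0]])

```text
time_s: 18.35
tool_pos: [524.2, 40.1, 71.0]
orientation: [1.997, 2.422, -0.0]
contact_force: [1.0, -8.6, 3.5]
grip_width: 0.603
gripper_force: 4.5
```

Request:
jog_arm(increments=[[0.001,0,0,0,0,0],[0.0015,0,0,0,0,0]])

```text
time_s: 18.55
tool_pos: [524.0, 41.5, 71.0]
orientation: [1.997, 2.422, -0.001]
contact_force: [1.3, -10.3, 4.3]
grip_width: 0.601
gripper_force: 5.1
```

Request:
jog_arm(increments=[[0.001,0,0,0,0,0],[0.0015,0,0,0,0,0]])

```text
time_s: 18.75
tool_pos: [523.8, 42.5, 71.1]
orientation: [1.997, 2.421, -0.001]
contact_force: [1.6, -12.8, 5.1]
grip_width: 0.602
gripper_force: 6.2
```

Request:
jog_arm(increments=[[0.001,0,0,0,0,0],[0.0015,0,0,0,0,0]])

```text
time_s: 18.95
tool_pos: [523.5, 43.6, 71.1]
orientation: [1.997, 2.421, -0.001]
contact_force: [3.0, -14.2, 5.5]
grip_width: 0.599
gripper_force: 7.5
```

Request:
jog_arm(increments=[[-0.005,0,0,0,0,0],[-0.03,0,0,0,0,0],[-0.07,0,-0.01,0,0,0],[-0.12,0,-0.05,0,0,0],[-0.17,0,-0.1,0,0,-0.2],[-0.22,-0.03,-0.14,0,0,-0.4],[-0.27,-0.05,-0.14,0,0,-0.6],[-0.32,-0.07,-0.14,0,0,-0.8],[-0.32,-0.07,-0.14,0,0,-0.8]])

```text
time_s: 19.85
tool_pos: [515.5, -279.7, 211.0]
orientation: [1.468, 2.776, 0.002]
contact_force: [1.4, -0.0, 0.1]
grip_width: 0.599
gripper_force: 0.0
```

```bash
python3 -c "
from h import *
plan(-1,80,66,0)
mould('g')"
```

```text
now lane [ -71.1 -177.   211. ] q [-0.36  0.41  0.98  1.84 -0.38  1.09  1.36] t 19.9
row [0.2087 0.1654 0.1452] [0.003 0.    0.81 ]
140 1113 mould lane [ -2.7 201.6] [ 98.  111.3] yaw -0.001
160 1045 mould lane [ -3.  201.1] [ 96.9 109.5] yaw -0.009
```

View pics/g.png

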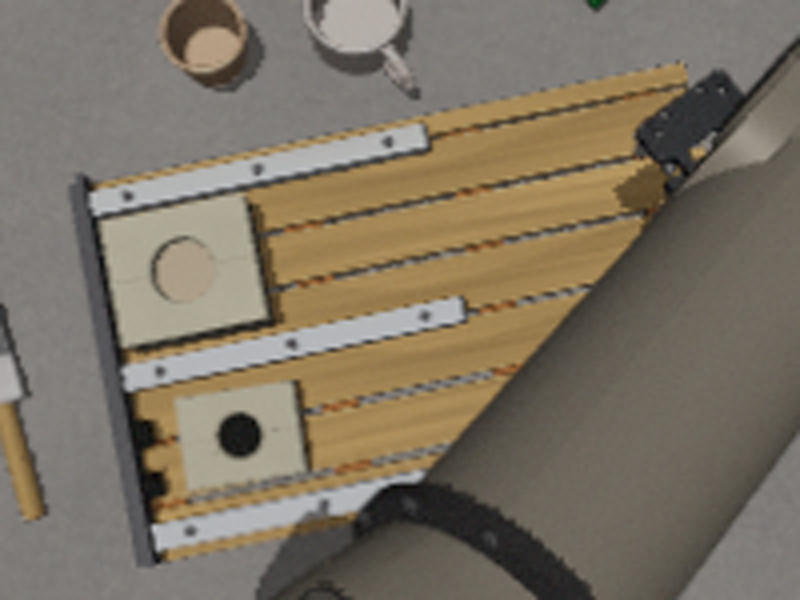

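The picture shows the mould at crop (187,270), square between the rails and up against the end stop. It measures lane x -3, y 201 and yaw about 0. The hand is clear, so I'm handing in.

```bash
python3 -c "
from workcell import arm
print(arm.sign_off())"
```

```text
the job is handed in; nothing more can be done
None
```

The job is handed in: the last camera measurement has the mould standing square against the buffers (yaw within about 0.01 rad), about 3 mm off the wide lane's centreline; the hand-in gave no verdict.

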